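# Drive the stuck sleeve out of a microscope condenser carrier

## Task

A sleeve is stuck in the bore of the black microscope carrier on the cream service stand. Take the drift rod whose shank is slim enough for the bore and long enough to go right through (not the short one or the fat one), hold it upright and push it down through the bore until the sleeve drops into the tray below and the rod's collar sits on the carrier. Keep hold of the rod until the sleeve is out, then let go and leave the rod standing in the bore.

Things in the scene. Friction and masses are not known exactly. Their poses are not given: they have to be found in the camera images.
- drift: The right rod: plain aluminium, 107 mm tall, 220 g, standing loose on its shank (32 mm diameter, 54 mm long, foot tapering to 24 mm over 5 mm); above it a collar 60 mm across, 8 mm thick, then a handle 22 mm across, 45 mm long. Origin: centre of the foot; z up to the handle. Nearby, in any order: a shorter rod (79 mm tall, 26 mm shank) and one with a 56 mm fat shank, with equal collars and handles.
- stand: Fixed cream stand, base 150 (x) by 140 mm, with a low-rimmed cork-lined tray (floor 10 mm above the bench), two cheeks at its y sides and on them the flat black carrier plate, 130 by 134 mm, underside 70 mm and top 106 mm above the bench, 2 mm screw heads near its corners. A vertical 44 mm through bore is at its centre. Origin: centre of the base's underside, below the bore; z up.
- bore_mouth (a point): Centre of the bore's mouth, level with the carrier's top face, 106 mm above the bench.
- sleeve: Loose plain aluminium sleeve in the bore: 41 mm outside, 16 mm hole, 26 mm long, 80 g. Origin: its middle, at the start 83 mm above the bench, its top 10 mm below the carrier's top. Four spring clips under the carrier (reaching 7 mm below it when folded down) hold it; pushing it past them takes about 9 to 13 N, more than the rod's weight; then it falls into the tray.
There are look-alikes about, which are no part of the job. Leave any orange look-alike of the drift alone. Of the things that look like the stand, the smaller one is meant.

How it is judged:
By the outcome, as a careful person would: the job done as asked, in the order asked, and still so for the second after the job is handed in, with the robot touching nothing.
It also fails if it takes over 42 s, if anything falls off the work surface, if the arm or the gripper's body presses on something with over 40 N, if the wrist force passes 120 N, or if a joint passes its speed limit or range.

## Robot

A 6-joint arm with a two-finger parallel gripper is mounted at the origin on the work surface. World frame = base frame: x ahead of the robot, y to its left, z up, the work surface at z = 0. Lengths are in mm, angles in rad, forces in N, time in s.
With the tool pointing down it reaches from about 275 to 750 mm from the base axis. Payload 10.2 kg.
Tool frame: the origin (TCP) lies on the centre line of the jaws, within the pads' length; the fingertips stand 8 mm ahead of it and the grasp point (between the pads) lies 11 mm behind it; x points along the fingers, y is the direction in which the jaws open and shut, and the axes are right-handed (so a half turn about x gives the same grasp; the last joint's range is limited). The gripper opens to 85 mm and grips with 20 to 120 N. Pads are 22 mm wide; open, the fingers measure 114 mm over their backs; the gripper's body (76 mm by 85 mm) begins 54 mm behind the grasp point. The pads swing forward as they close: fully open they stand 13 mm farther back than shut.
Start: joints at [-1.546, 0.313, 1.498, -0, 1.331, -0.223], TCP at [128.754, -508.973, 239.294] pointing down, gripper open.
Joint ranges: [-2.94, 2.94], [-0.97, 2.17], [0.19, 2.56], [-1.23, 4.37], [0.02, 3.11], [-2.88, 2.88]. Speed limits (rad/s): [2.39, 2.39, 3.01, 3.14, 3.14, 3.14].

## Interface

Orientations are given as a unit quaternion [w, x, y, z].
In Python, from rig import ctrl, vision, workorder gives the robot as it stands. The module is installed in compiled form; this text tells all that it offers.
- The arm moves only by the shell command python3 -m jog 'ROWS' [OPENING] [FORCE]. ROWS is JSON, a list that holds one entry, the list of rows, each a list of 6 numbers: the shift along the tool's x, y, z in m, then the turn, a rotation vector about the tool's x, y, z in rad. A call has 1 to 12 rows; each row shifts and turns the commanded pose from where the row before left it, along the tool's axes as they then stand; what a row does not reach is not made up. A row lasts 1/8 s, in which the tool goes at most 62.5 mm and 10.7 degrees, less where a joint would pass 70% of its speed; a pose out of reach is approached as far as the arm can. A call is refused whole if a number of a shift passes 0.0625 or a number of a turn 0.188, either way. A call with a gripper value outside its range is refused whole. OPENING is the closure in counts, from 0 (fully open) to 255 (shut), set as the call begins (- or left out, the last holds). The fingers move at their own pace and stop on an object; FORCE is the grip in N (left out, the last holds). Time passes only in rows, so rows that do not move let the fingers close. It gives the time, the measured TCP pose, the force and the opening at its end, in the units of the state.
- ctrl.sense(): the state, without advancing time (a new reading comes with each control period).
- vision.capture(name): name is "scene" or "top" or "wrist"; returns a dict with "image" (480x640x3 uint8, red, green, blue), "mtx" (3x3 intrinsics, pixels), "R" (3x3) and "t" (3): a world point X has camera coordinates R X + t; the wrist camera has in their place "hand_eye" (4x4, takes a point from camera to tool coordinates, whose origin is the TCP and whose axes are the tool frame's). Camera axes: x right, y down, z forward; pixel columns grow to the right and rows downward; lengths in mm; the calibration is good to about 2 mm. A picture is of the moment at which its call begins: read the wrist's pose just before it. There is no depth.
- workorder.finish_job(): hands the job in, once; it reports no verdict.
The state is a dict: "time_s": time; "joints": joint angles; "dq": joint speeds; "tau": joint torques, N m; "eef_pos": TCP position; "ee_rot": TCP orientation; "force": force on the tool from outside, world axes, zero at the start; "wrist_torque": the same for the moment, N m; "grip_width": opening from 0.0 (shut) to 1.0 (fully open).
Only numpy, scipy, OpenCV 4.12 (cv2) and the standard library are available. Lean on these libraries where they do the work, as an engineer would, in place of code of your own. Each camera call takes 0.05 s, during which the arm holds its last target.

## Working session

There is one attempt and no reset: what is moved stays moved. The work goes in short steps, Python scripts to look and compute and a shell command to move; the robot and the scene stay as the last step left them, time stands still between calls to the robot, and variables do not carry over. Pictures are saved under pics/ and viewed, and the job is handed in when it is done.

```bash
mkdir -p pics; python3 - <<'E'
from rig import ctrl, vision
import cv2
s=ctrl.sense();print(s)
for n in("scene","top","wrist"):
    c=vision.capture(n);cv2.imwrite(f"pics/{n}0.png",c["image"][:,:,::-1])
    print(n,c["mtx"].tolist(),[ (k,c[k].tolist()) for k in("R","t","hand_eye") if k in c])
E
```

```text
{'time_s': 0.0, 'joints': array([-1.54637883e+00,  3.13444367e-01,  1.49844720e+00, -1.64734634e-05,
        1.33094855e+00, -2.23404732e-01]), 'dq': array([-2.07012272e-03,  8.73518050e-04, -5.19666441e-05, -3.08490864e-04,
        9.93672872e-04,  6.70613685e-04]), 'tau': array([-2.79606156e-04, -4.12271976e+01, -2.59740186e+01, -2.07291641e-04,
        4.17282747e-03,  1.02894086e-05]), 'eef_pos': array([ 128.75485714, -508.71993912,  238.73412701]), 'ee_rot': array([ 0.08695628,  0.70172315,  0.08783513, -0.70164679]), 'force': array([ 0.68785691, -0.4318932 , -1.13442143]), 'wrist_torque': array([-0.00936571,  0.02977151,  0.00166013]), 'grip_width': 1.0010578580081981}
scene [[456.9141966114648, 0.0, 316.69774464371335], [0.0, 456.9141966114648, 243.55222183253565], [0.0, 0.0, 1.0]] [('R', [[0.21670504689885342, 0.9761992738064716, 0.008596538156940134], [0.5709680503856264, -0.1195958948001216, -0.8122144466739036], [-0.7918550423451269, 0.1809193183899284, -0.583295630144716]]), ('t', [-167.85654674213805, -156.54483883090742, 1337.012453831519])]
top [[466.30687325962197, 0.0, 317.906329589025], [0.0, 466.30687325962197, 242.9072808212904], [0.0, 0.0, 1.0]] [('R', [[0.02442043308403609, -0.9996767330519015, -0.007076146031968725], [-0.9978803011507911, -0.023948237501109786, -0.060509391798276135], [0.06032036988609205, 0.008538812286733468, -0.9981425457626468]]), ('t', [59.706802565456165, 477.177149942328, 823.9879129565775])]
wrist [[366.0289830897154, 0.0, 325.2196922895757], [0.0, 366.0289830897154, 242.48075003013844], [0.0, 0.0, 1.0]] [('hand_eye', [[0.00017445917990819318, -0.26445945205485705, 0.9643967895958793, -134.72330662238423], [0.9999998183630907, -0.0005102433540422572, -0.0003208200497788497, -1.3775174504069287], [0.0005769209471235794, 0.9643966703958302, 0.2644593150026226, -67.50447727458342], [0.0, 0.0, 0.0, 1.0]])]
```

View pics/scene0.png

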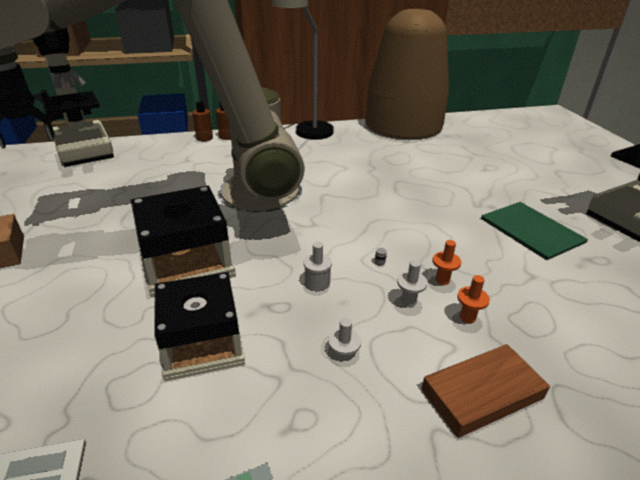

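View pics/top0.png

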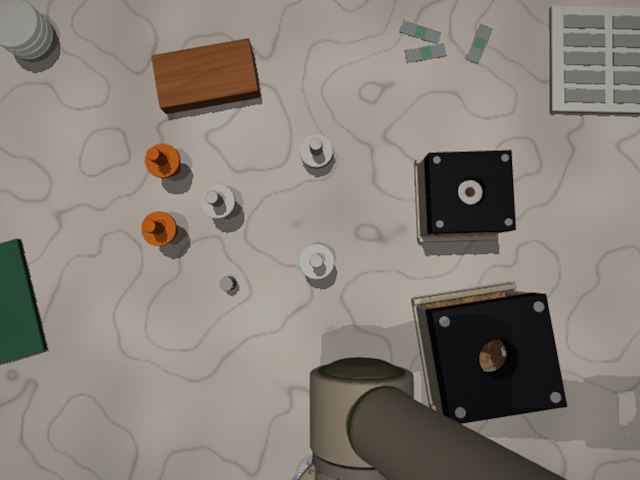

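View pics/wrist0.png

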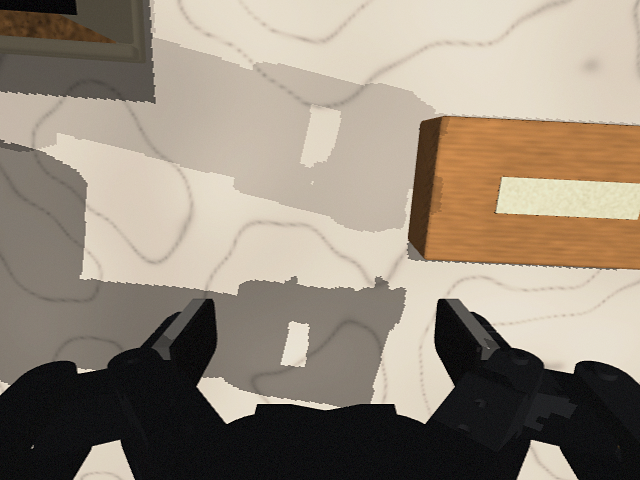

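The scene view shows three plain metal rods: (317,265) with a wide shank, (411,285) with a slim long shank, and (344,342) with its collar close to the bench. There are two orange rods (447,262) and (473,298), and two stands: the larger at (180,230), the smaller at (197,315) with the sleeve in its bore. Next I'll enlarge the candidates and measure.

```bash
cat > h.py <<'E'
import numpy as np, cv2
from rig import ctrl, vision
def ray(c,u,v):
    d=np.linalg.inv(c["mtx"])@np.array([u,v,1.]);R=c["R"];return -R.T@c["t"],R.T@d
def onz(c,u,v,z):
    o,d=ray(c,u,v);return o+d*(z-o[2])/d[2]
def proj(c,X):
    p=c["mtx"]@(c["R"]@np.array(X,float)+c["t"]);return p[:2]/p[2]
E
python3 - <<'E'
import cv2
a=cv2.imread("pics/scene0.png")[220:370,290:490];b=cv2.imread("pics/top0.png")[120:290,140:350]
cv2.imwrite("pics/c1.png",cv2.resize(a,None,fx=4,fy=4,interpolation=2))
cv2.imwrite("pics/c2.png",cv2.resize(b,None,fx=3.5,fy=3.5,interpolation=2))
cv2.imwrite("pics/c3.png",cv2.resize(cv2.imread("pics/top0.png")[140:250,400:530],None,fx=5,fy=5,interpolation=2))
E
```

```text
(no output)
```

View pics/c1.png

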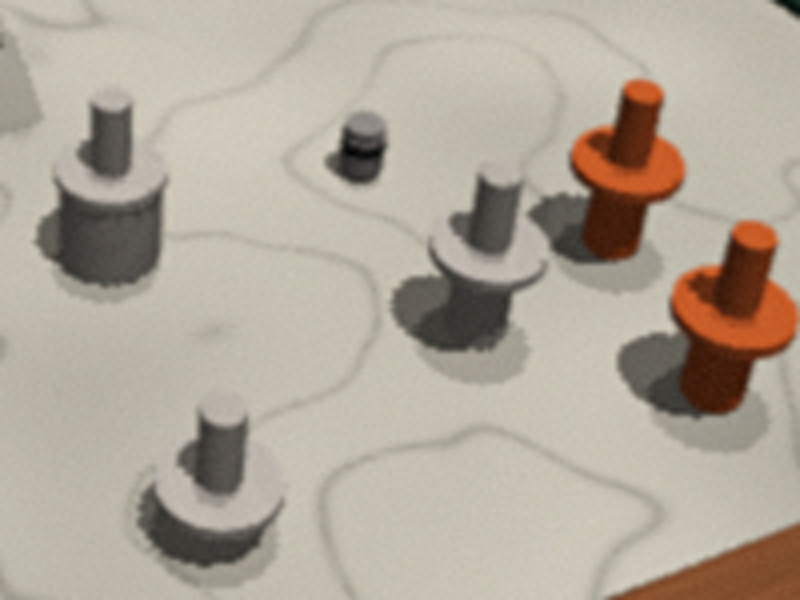

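View pics/c2.png

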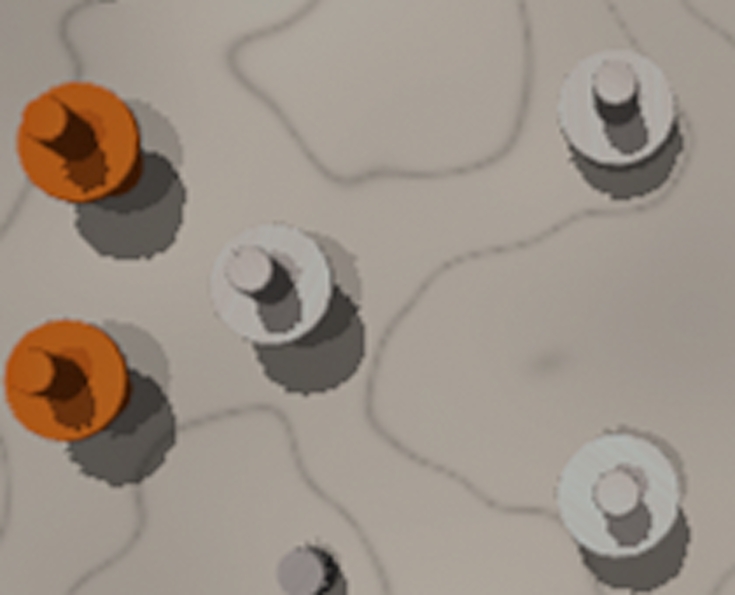

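View pics/c3.png

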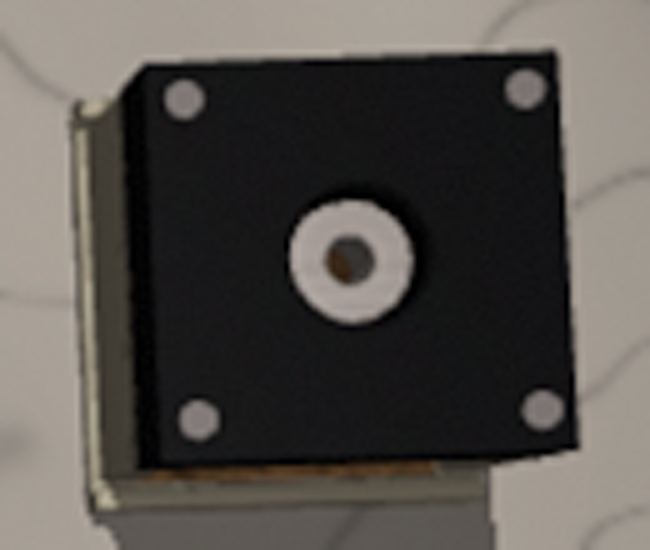

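The crops confirm the target. The slim, long-shanked aluminium rod (scene (411,285), top (218,202)) is the drift. The rod at top (316,152) is short, its collar close to the bench. The one at (318,260) has a shank nearly as wide as its collar. The orange ones are to be left alone. The smaller stand is at top (470,192). Now I'll measure.

```bash
python3 - <<'E'
from h import *
T=vision.capture("top");S=vision.capture("scene")
g=cv2.cvtColor(T["image"],cv2.COLOR_RGB2GRAY)
# screws and sleeve on black
m=(g>95).astype(np.uint8)*255
n,l,st,ce=cv2.connectedComponentsWithStats(m[145:240,420:520])
P=[]
for i in range(1,n):
    if st[i,4]<800:print(st[i],ce[i]+[420,145])
for i in range(1,n):
    if 20<st[i,4]<120:
        p=onz(T,*(ce[i]+[420,145]),108);P.append(p);print(p.round(1))
print("mean",np.mean(P,0))
# drift collar in top: bright
c=m.copy()
hsv=cv2.cvtColor(T["image"],cv2.COLOR_RGB2HSV)
for (u,v,z) in [(217.4,200.9,62),(211.4,196.9,107)]:
    print("drift top",z,onz(T,u,v,z).round(1))
# scene: handle top (290+500/4,220+175/4)
print("scene handle",onz(S,415,263.5,107).round(1),"collar",onz(S,290+489/4,220+245/4,62).round(1))
print("fat",onz(T,140+619/3.5,120+493/3.5,62).round(1),"short",onz(T,140+618/3.5,120+105/3.5,34).round(1))
for (a,b,z) in [(73,140,62),(67,379,62)]: print("or",onz(T,140+a/3.5,120+b/3.5,z).round(1))
# scene screws
gs=cv2.cvtColor(S["image"],cv2.COLOR_RGB2GRAY)
n,l,st,ce=cv2.connectedComponentsWithStats((gs[270:350,150:245]>75).astype(np.uint8))
for i in range(1,n):
    if 4<st[i,4]<400:
        q=ce[i]+[150,270];print("sc",st[i,4],q.round(1),onz(S,*q,108).round(1))
E
```

```text
[82  9  6  7 35] [504.57142857 157.22857143]
[13 11  7  7 37] [436.24324324 159.24324324]
[ 38  35  24  25 383] [469.58224543 191.61096606]
[85 73  7  7 38] [508.07894737 221.44736842]
[16 75  7  7 38] [439.07894737 223.36842105]
[ 0 91  3  4  9] [420.77777778 237.88888889]
[ 615.4 -226.9  108. ]
[ 609.7 -117.   108. ]
[ 511.6 -232.5  108. ]
[ 505.9 -122.5  108. ]
mean [ 560.64135585 -174.73002577  108.        ]
drift top 62 [540.5 244.3  62. ]
drift top 107 [540.2 243.9 107. ]
scene handle [545.6 245.4 107. ] collar [545.8 245.9  62. ]
fat [442.3  71.9  62. ] short [639.9  77.5  34. ]
or [609.  344.3  62. ]
or [491.2 341.9  62. ]
sc 22 [222.4 275.7] [ 507.1 -121.4  108. ]
sc 28 [160.9 286. ] [ 513.5 -231.4  108. ]
sc 244 [194.5 303.4] [ 572.8 -172.4  108. ]
sc 31 [229. 314.] [ 611.2 -115.9  108. ]
sc 36 [161.  326.4] [ 617.1 -225.8  108. ]
```

```bash
cat >> h.py <<'E'
from scipy.spatial.transform import Rotation as Ro
def Rt(s): 
    w,x,y,z=s["ee_rot"];return Ro.from_quat([x,y,z,w]).as_matrix()
def delta(X):
    s=ctrl.sense();R=Rt(s);return (R.T@(np.array(X,float)-s["eef_pos"])).round(1)
def tilt(s):  # rotvec in tool frame to make tool x straight down
    R=Rt(s);v=R.T@np.array([0,0,-1.]);return np.cross([1,0,0],v)
def wcap():
    s=ctrl.sense();c=vision.capture("wrist");H=c["hand_eye"];R=Rt(s)
    Rcw=R@H[:3,:3];o=R@H[:3,3]+s["eef_pos"]
    c["R"]=Rcw.T;c["t"]=-Rcw.T@o;return c,s
E
python3 - <<'E'
from h import *
print(Rt(ctrl.sense()).round(3),delta([543,244.5,239]),tilt(ctrl.sense()))
E
```

```text
[[-0.     0.245 -0.969]
 [ 0.001 -0.969 -0.245]
 [-1.    -0.001 -0.   ]] [ 4.000e-01 -6.288e+02 -5.864e+02] [ 0.00000000e+00 -9.04520484e-05  5.35712681e-04]
```

```bash
python3 -m jog '[[[0,-0.02,-0.03,0,0,0],[0,-0.03,-0.04,0,0,0],[0,-0.03,-0.04,0,0,0],[0,-0.03,-0.04,0,0,0],[0,-0.035,-0.04,0,0,0],[0,-0.035,-0.04,0,0,0],[0,-0.035,-0.035,0,0,0],[0,-0.035,-0.035,0,0,0],[0,-0.035,-0.035,0,0,0],[0,-0.04,-0.035,0,0,0],[0,-0.04,-0.035,0,0,0],[0,-0.04,-0.03,0,0,0]]]' 0 40; python3 -c "
from h import *
print(ctrl.sense()['joints'].round(2),delta([543,244.5,239]))"
```

```text
time_s: 1.75
eef_pos: [451.7, -7.9, 239.3]
ee_rot: [0.088, 0.702, 0.087, -0.702]
force: [-0.1, 0.1, -1.1]
grip_width: 0.999
[-0.28  0.15  1.7  -0.    1.29  1.04] [   0.3 -222.3 -150.5]
```

```bash
python3 -m jog '[[[0,-0.04,-0.03,0,0,0],[0,-0.04,-0.03,0,0,0],[0,-0.04,-0.03,0,0,0],[0,-0.04,-0.03,0,0,0],[0,-0.04,-0.02,0,0,0],[0,-0.022,-0.01,0,0,0],[0,0,0,0,0,0],[0,0,0,0,0,0]]]'; python3 -c "
from h import *
c,s=wcap();cv2.imwrite('pics/w1.png',c['image'][:,:,::-1])
print(s['joints'].round(2),s['eef_pos'],delta([543,244.5,239]),proj(c,[543,244.5,107]),proj(c,[543,244.5,62]))"
```

```text
time_s: 2.75
eef_pos: [542.0, 241.7, 239.2]
ee_rot: [-0.087, -0.702, -0.087, 0.702]
force: [-0.2, 0.3, -0.1]
grip_width: 0.999
[ 0.22  0.47  1.28 -0.    1.4   1.55] [542.02423697 241.71838724 239.19424734] [ 0.3 -2.7 -1.6] [323.85820208 233.01676945] [324.04254462 220.59967271]
```

View pics/w1.png

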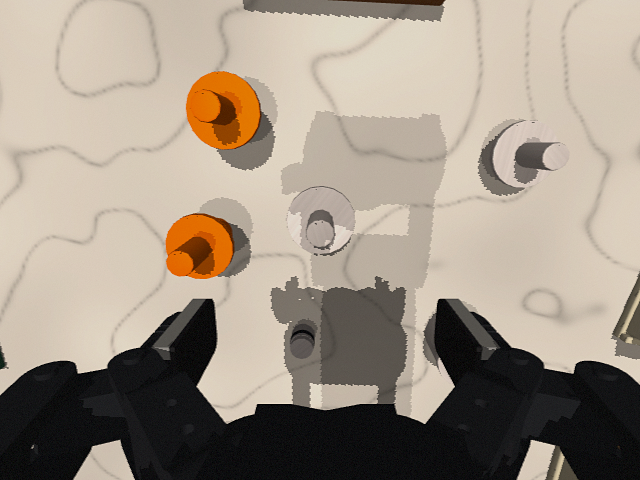

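Wrist view: the drift's handle top is at (320,234) and its collar at (321,220). I'd predicted (324,233), so they agree to a few pixels.

```bash
python3 -c "
from h import *
c,s=wcap()
a=onz(c,319.8,234,107);b=onz(c,320.7,220.3,62)
print(a,b);m=(a+b)/2
print(delta([m[0],m[1],76]))
cv2.imwrite('pics/w1c.png',cv2.resize(c['image'][170:270,270:380,::-1],None,fx=5,fy=5))"
```

```text
[541.56619338 247.07854587 107.        ] [542.60893868 247.19346198  62.        ]
[163.4  -5.6  -1.4]
```

View pics/w1c.png

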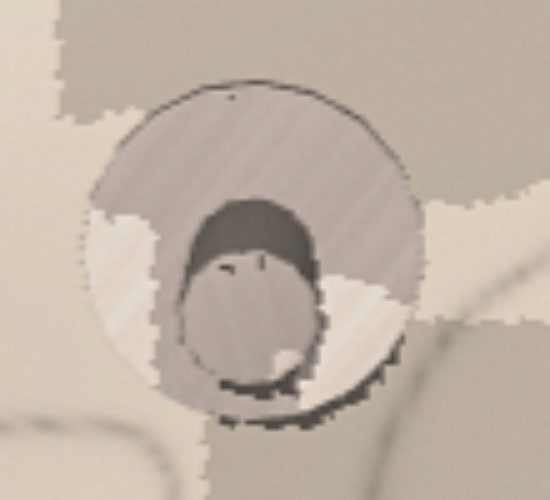

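```bash
python3 -m jog '[[[0.03,-0.005,-0.0015,0,0,0],[0.04,0,0,0,0,0],[0.04,0,0,0,0,0],[0.03,0,0,0,0,0],[0.015,0,0,0,0,0],[0.008,0,0,0,0,0],[0,0,0,0,0,0],[0,0,0,0,0,0]]]' 0 40; python3 -c "
from h import *
c,s=wcap();cv2.imwrite('pics/w2.png',c['image'][:,:,::-1])
print(s['eef_pos'],s['force'],tilt(s))"
```

```text
time_s: 3.85
eef_pos: [542.8, 247.7, 77.4]
ee_rot: [0.087, 0.702, 0.087, -0.701]
force: [-1.1, 0.1, -0.2]
grip_width: 0.998
[542.84917746 247.6525583   77.35048809] [-1.06301241  0.14497533 -0.18819876] [ 0.00000000e+00 -1.78646811e-03 -3.51796070e-05]
```

View pics/w2.png

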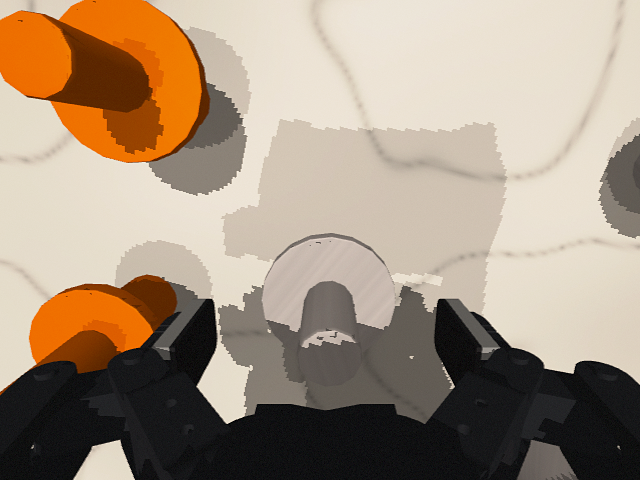

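Wrist view: the handle at (330,340) is centred between the pads (215–437), with the collar below it. Closing.

```bash
python3 -m jog '[[[0,0,0,0,0,0],[0,0,0,0,0,0],[0,0,0,0,0,0],[0,0,0,0,0,0],[0,0,0,0,0,0],[0,0,0,0,0,0],[0,0,0,0,0,0],[0,0,0,0,0,0]]]' 255 80; python3 -m jog '[[[-0.01,0,0,0,0,0],[-0.02,0,0,0,0,0],[-0.03,0,0,0,0,0],[-0.04,0,0,0,0,0],[-0.03,0,0,0,0,0],[-0.015,0,0,0,0,0],[0,0,0,0,0,0],[0,0,0,0,0,0]]]'; python3 -c "
from h import *
c,s=wcap();cv2.imwrite('pics/w3.png',c['image'][:,:,::-1])
S=vision.capture('scene');cv2.imwrite('pics/s3.png',cv2.resize(S['image'][150:330,330:530,::-1],None,fx=3.5,fy=3.5))
print(s['eef_pos'],s['force'],s['wrist_torque'],tilt(s))"
```

```text
time_s: 4.9
eef_pos: [542.5, 247.5, 76.5]
ee_rot: [0.087, 0.702, 0.087, -0.702]
force: [0.6, -1.8, 3.7]
grip_width: 0.242
time_s: 5.9
eef_pos: [541.8, 247.5, 219.8]
ee_rot: [-0.087, -0.701, -0.087, 0.703]
force: [0.0, -1.0, -1.7]
grip_width: 0.236
[541.83849093 247.47309305 219.7796546 ] [ 0.00787586 -0.96230757 -1.72473446] [-0.01685599 -0.03099087 -0.03436946] [-0.          0.00259222  0.00013319]
```

View pics/w3.png

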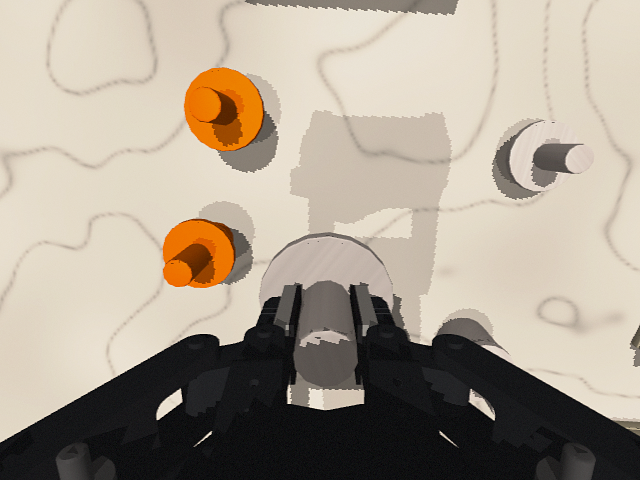

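View pics/s3.png

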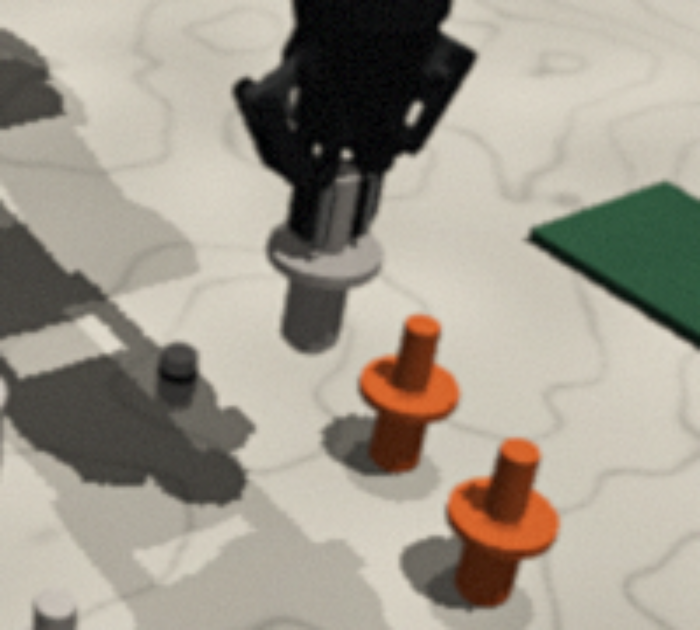

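The rod is held upright: in the scene crop it hangs straight, with the collar at (325,255) and the shank below. Next I'll carry it over to the stand.

```bash
python3 -c "
from h import *
print(delta([561,-173,220]))"
```

```text
[1.000e-01 4.123e+02 8.470e+01]
```

```bash
python3 -m jog '[[[0,0.02,0.005,0,0,0],[0,0.035,0.007,0,0,0],[0,0.04,0.008,0,0,0],[0,0.04,0.008,0,0,0],[0,0.04,0.008,0,0,0],[0,0.04,0.008,0,0,0],[0,0.04,0.008,0,0,0],[0,0.04,0.008,0,0,0],[0,0.04,0.008,0,0,0],[0,0.04,0.008,0,0,0],[0,0.025,0.006,0,0,0],[0,0.012,0.003,0,0,0]]]'; python3 -m jog '[[[0,0,0,0,0,0],[0,0,0,0,0,0]]]'; python3 -c "
from h import *
c,s=wcap();cv2.imwrite('pics/w4.png',c['image'][:,:,::-1])
S=vision.capture('scene');cv2.imwrite('pics/s4.png',cv2.resize(S['image'][180:380,130:290,::-1],None,fx=3,fy=3))
print(s['eef_pos'],s['force'],tilt(s),delta([561,-173,220]))"
```

```text
time_s: 7.5
eef_pos: [560.2, -174.6, 220.8]
ee_rot: [-0.087, -0.701, -0.087, 0.702]
force: [0.5, -0.6, -2.4]
grip_width: 0.233
time_s: 7.75
eef_pos: [560.9, -171.8, 221.3]
ee_rot: [-0.088, -0.702, -0.088, 0.702]
force: [0.4, -0.8, -1.6]
grip_width: 0.235
[ 560.92487207 -171.83298874  221.32022076] [ 0.39303461 -0.81289516 -1.62393246] [-0.00000000e+00  1.37145572e-05  3.40666141e-04] [1.4 1.2 0.3]
```

View pics/w4.png

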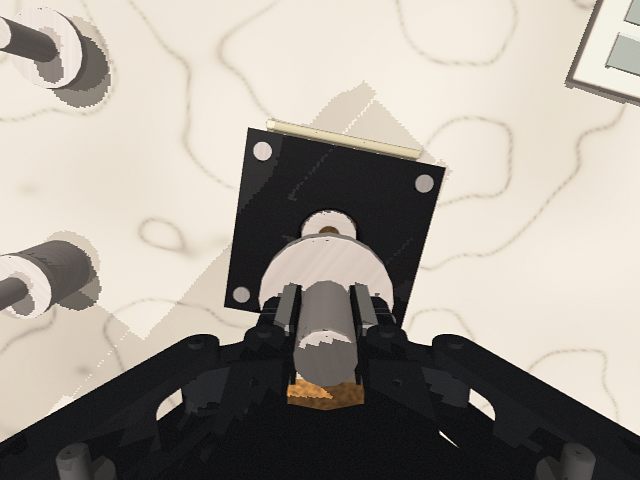

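View pics/s4.png

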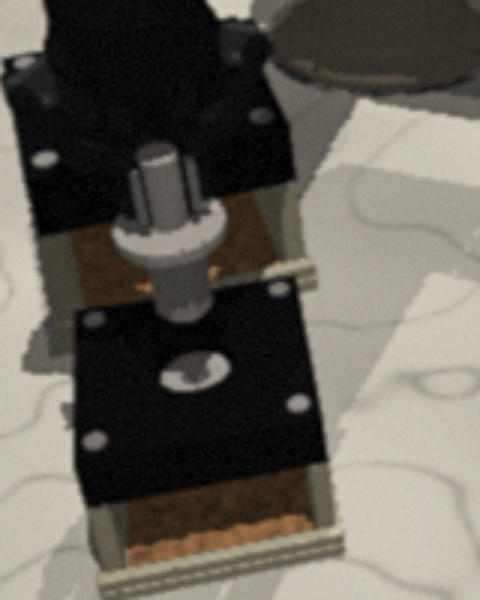

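Wrist view: the carrier's screws are at (262,151), (424,184) and (241,294). The sleeve top is at (328,228) and the held collar spans columns 260–393. I'll work out the bore position and the rod's offset from these.

```bash
python3 - <<'E'
from h import *
c,s=wcap()
p=[onz(c,*q,108) for q in[(262.5,151),(424.5,183.5),(241,294.5)]]
print(np.round(p,1),"bore",((p[1]+p[2])/2).round(1), np.linalg.norm(p[0]-p[1]),np.linalg.norm(p[0]-p[2]))
# collar far edge top/left/right in tool frame at collar top plane
z=s["eef_pos"][2]-14.5
R=Rt(s)
for q in[(326.5,234),(260,285),(393,285)]: print("collar",(R.T@(onz(c,*q,z)-s["eef_pos"])).round(1))
m=(p[1]+p[2])/2;print("delta",(R.T@(m-s["eef_pos"])).round(1))
S=vision.capture("scene")
foot=s["eef_pos"]-[0,0,76.5];print("scene proj foot (if tcp axis)",proj(S,foot), "collar top",proj(S,foot+[0,0,62]),"handle",proj(S,foot+[0,0,107]))
E
```

```text
[[ 610.5 -115.1  108. ]
 [ 616.5 -225.1  108. ]
 [ 506.8 -120.5  108. ]] bore [ 561.6 -172.8  108. ] 110.15509081484433 103.86918757162113
collar [ 14.5  -0.9 -30.3]
collar [ 14.5 -29.9  -7.3]
collar [14.5 28.2 -7.3]
delta [113.4   1.2  -0.3]
scene proj foot (if tcp axis) [191.63226322 282.73100948] collar top [185.85707866 253.59167649] handle [181.29939037 230.59535574]
```

The carrier's size checks out (110.2 × 103.9 mm between screws) and so does the bore height. The rod needs about +2 mm in tool y. Descending with care.

```bash
python3 -m jog '[[[0.005,0.002,0,0,0,0],[0.01,0,0,0,0,0],[0.01,0,0,0,0,0],[0.007,0,0,0,0,0],[0,0,0,0,0,0],[0.005,0,0,0,0,0],[0.005,0,0,0,0,0],[0,0,0,0,0,0],[0,0,0,0,0,0]]]'; python3 -c "
from h import *
c,s=wcap()
S=vision.capture('scene');cv2.imwrite('pics/s5.png',cv2.resize(S['image'][180:380,130:290,::-1],None,fx=3,fy=3))
print(s['eef_pos'],s['force'],s['wrist_torque'],delta([561.6,-172.8,129]))"
```

```text
time_s: 9.07
eef_pos: [561.5, -174.7, 179.4]
ee_rot: [0.087, 0.702, 0.087, -0.702]
force: [0.3, -0.0, -2.6]
grip_width: 0.238
[ 561.5361128  -174.66430348  179.43487307] [ 0.26988557 -0.03814262 -2.58634929] [-0.06270111 -0.0203534   0.0055991 ] [50.5 -1.8 -0.5]
```

View pics/s5.png

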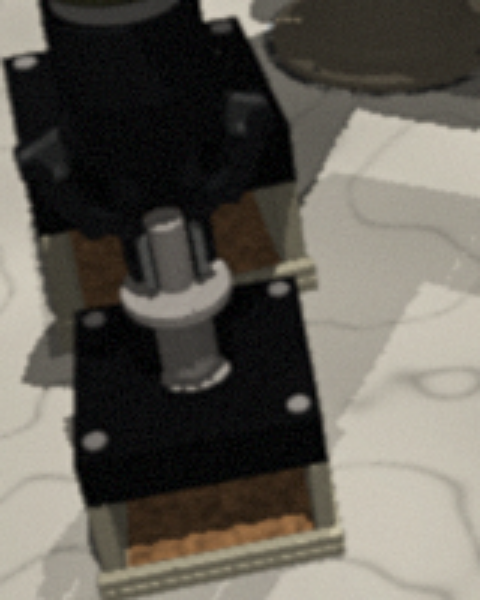

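The rod enters the bore: the shank's foot in the scene crop is at about (196,375), which coincides with the bore centre (196,371). Pushing on in stages.

```bash
python3 -m jog '[[[0.004,0,0,0,0,0],[0.004,0,0,0,0,0],[0.004,0,0,0,0,0],[0.003,0,0,0,0,0],[0,0,0,0,0,0]]]'; python3 -m jog '[[[0.004,0,0,0,0,0],[0.004,0,0,0,0,0],[0.003,0,0,0,0,0],[0.003,0,0,0,0,0],[0,0,0,0,0,0]]]'; python3 -m jog '[[[0.003,0,0,0,0,0],[0.003,0,0,0,0,0],[0.003,0,0,0,0,0],[0,0,0,0,0,0]]]'
```

```text
time_s: 9.8
eef_pos: [561.9, -174.9, 165.0]
ee_rot: [0.088, 0.702, 0.087, -0.701]
force: [-0.3, 0.4, 3.4]
grip_width: 0.238
time_s: 10.42
eef_pos: [561.2, -174.5, 149.6]
ee_rot: [-0.087, -0.701, -0.088, 0.702]
force: [0.1, -0.5, -1.1]
grip_width: 0.239
time_s: 10.92
eef_pos: [561.3, -174.6, 140.7]
ee_rot: [-0.087, -0.701, -0.088, 0.702]
force: [1.6, -0.1, -1.0]
grip_width: 0.236
```

```bash
python3 -m jog '[[[0.003,0,0,0,0,0],[0.003,0,0,0,0,0],[0.003,0,0,0,0,0],[0.002,0,0,0,0,0],[0,0,0,0,0,0],[0,0,0,0,0,0]]]';python3 -c "
from h import *
c,s=wcap()
S=vision.capture('scene');cv2.imwrite('pics/s6.png',cv2.resize(S['image'][210:390,130:290,::-1],None,fx=3.3,fy=3.3))
print(s['eef_pos'],s['force'],s['wrist_torque'])"
```

```text
time_s: 11.68
eef_pos: [561.4, -174.6, 130.3]
ee_rot: [-0.087, -0.702, -0.087, 0.702]
force: [0.4, -0.1, -2.6]
grip_width: 0.238
[ 561.42323247 -174.59655915  130.28944167] [ 0.43169042 -0.1369455  -2.57706866] [ 0.07981973  0.02270362 -0.0746409 ]
```

View pics/s6.png

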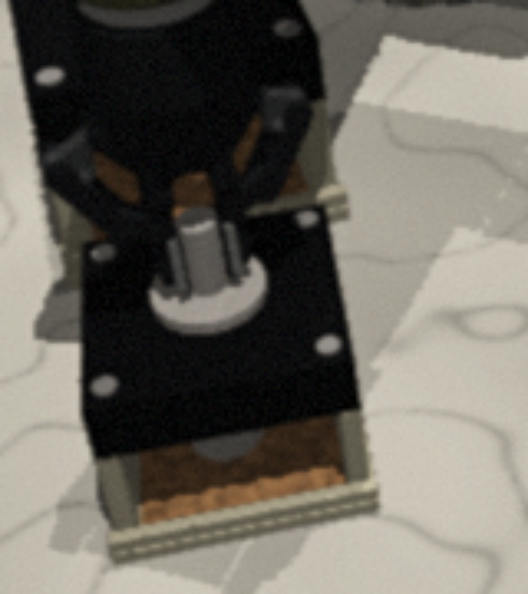

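```bash
python3 -c "
from h import *
S=vision.capture('scene')
for z in (10,36,52): print(z,proj(S,[582,-173,z]),proj(S,[561,-173,z]))
cv2.imwrite('pics/s7.png',cv2.resize(S['image'][320:375,155:245,::-1],None,fx=8,fy=8,interpolation=2))"; python3 -m jog '[[[0.001,0,0,0,0,0],[0.001,0,0,0,0,0],[0,0,0,0,0,0],[0,0,0,0,0,0]]]'; python3 -m jog '[[[0.001,0,0,0,0,0],[0,0,0,0,0,0],[0,0,0,0,0,0]]]'
```

```text
10 [202.04686627 346.11112707] [201.84491044 337.71516966]
36 [200.06031025 336.28713792] [199.89401429 327.93405131]
52 [198.80104519 330.05977448] [198.65807623 321.73748545]
time_s: 12.32
eef_pos: [561.6, -174.7, 128.6]
ee_rot: [0.087, 0.702, 0.087, -0.702]
force: [-0.4, 1.2, 3.0]
grip_width: 0.242
time_s: 12.7
eef_pos: [561.6, -174.7, 128.5]
ee_rot: [0.088, 0.702, 0.087, -0.701]
force: [-3.9, 2.3, 9.7]
grip_width: 0.242
```

View pics/s7.png

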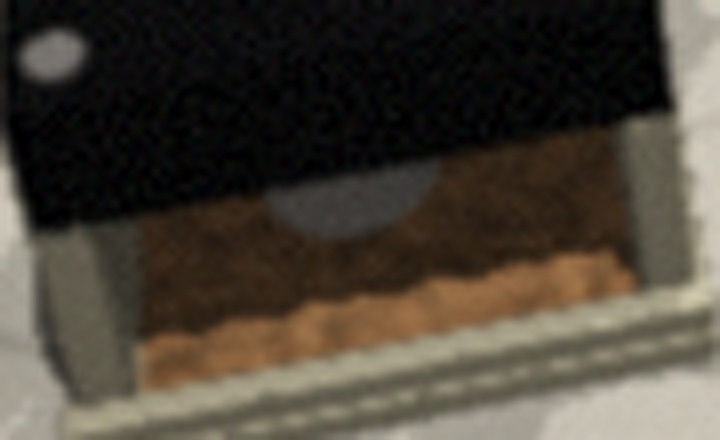

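The grey sleeve's lower edge is at scene (199,350). A sleeve on the tray floor predicts (202,346), and one still in the clips would sit above row 331, so it's in the tray. The force rose to about 10 N at TCP z = 128.5, as expected for the collar seated. Releasing and retreating.

```bash
python3 -m jog '[[[-0.001,0,0,0,0,0],[0,0,0,0,0,0],[0,0,0,0,0,0]]]'; python3 -m jog '[[[0,0,0,0,0,0],[0,0,0,0,0,0],[0,0,0,0,0,0],[0,0,0,0,0,0],[0,0,0,0,0,0],[0,0,0,0,0,0],[0,0,0,0,0,0],[0,0,0,0,0,0]]]' 0; python3 -m jog '[[[-0.005,0,0,0,0,0],[-0.01,0,0,0,0,0],[-0.015,0,0,0,0,0],[-0.02,0,0,0,0,0],[-0.03,0,0,0,0,0],[-0.03,0,0,0,0,0],[-0.02,0,0,0,0,0],[-0.01,0,0,0,0,0],[0,0,0,0,0,0],[0,0,0,0,0,0]]]';python3 -c "
from h import *
c,s=wcap()
cv2.imwrite('pics/w8.png',c['image'][:,:,::-1])
S=vision.capture('scene');cv2.imwrite('pics/s8.png',cv2.resize(S['image'][210:390,130:290,::-1],None,fx=3.3,fy=3.3))
foot=np.array([561.6,-173.5,52]);print(proj(c,foot+[0,0,62]),proj(c,foot+[0,0,107]))
print(s['eef_pos'],s['force'],s['grip_width'])"
```

```text
time_s: 13.08
eef_pos: [561.6, -174.7, 128.6]
ee_rot: [0.087, 0.702, 0.087, -0.702]
force: [-1.2, 1.7, 5.4]
grip_width: 0.241
time_s: 14.08
eef_pos: [561.5, -174.6, 128.3]
ee_rot: [0.087, 0.702, 0.087, -0.702]
force: [-0.7, -0.2, 0.5]
grip_width: 1.0
time_s: 15.32
eef_pos: [561.2, -174.5, 267.4]
ee_rot: [-0.087, -0.701, -0.088, 0.702]
force: [0.5, 0.2, -0.0]
grip_width: 1.001
[326.12905777 227.79821714] [326.20597643 242.61902275]
[ 561.23319773 -174.51320773  267.42629006] [ 0.5374742   0.16123923 -0.04468921] 1.001262745368285
```

View pics/s8.png

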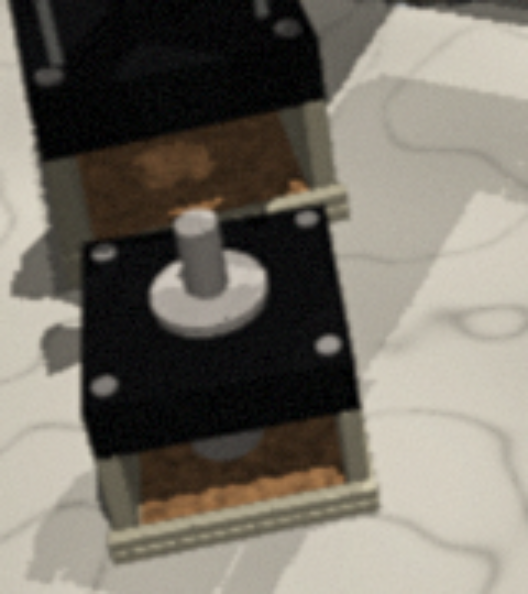

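View pics/w8.png

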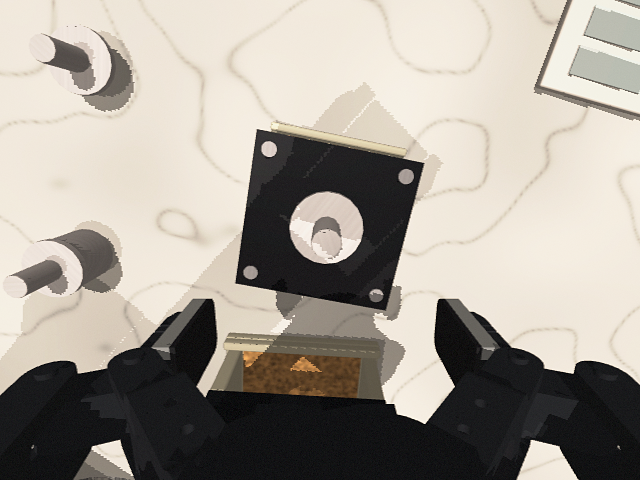

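The collar sits flat on the carrier: wrist view collar at (326,228) and handle top at (327,242), predicted (326,228) and (326,243). The sleeve is on the tray floor at (228,445) in the crop, and the gripper is clear. Handing in.

```bash
python3 -c "
from rig import workorder
print(workorder.finish_job())"
```

```text
the job is handed in; nothing more can be done
None
```

I pushed the sleeve out with the slim, long aluminium drift and left the rod standing in the smaller stand's bore. The job was handed in at about 15.4 s of the 42 s allowed.

- **Rod:** After release, the wrist view put the collar and handle top within about 1 pixel of where an upright, seated rod should be. The push-down force rose to about 10 N as the collar seated, and I held the rod until then.
- **Sleeve:** It is on the tray floor. The carrier hides most of it in the scene camera. Its lower edge appears at row 350, against 346 predicted for the floor and above row 331 if it were still in the clips.
- **Robot:** The gripper is open, clear of everything and about 140 mm above where it let go. Every force I read stayed at about 11 N or less. I didn't get a reading at the moment the clips gave way.
- **Disagreement:** The cameras differed by 2–5 mm on the rod and by about 2 mm on the bore. I settled this with wrist-camera checks before the grasp and before the push.

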